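Lay the ratcheted drawing board flat

TASK

The small drawing board on its wooden box is held tilted by a ratchet: with the fingertips press the thumb tab of the pawl, beside the toothed wheel, all the way down so that the pawl stays free of the teeth, and then push the raised board down until it lies flat on its box. Only press and push: do not lift the board, do not force the board or its box while the pawl is still in the teeth, and leave the things standing round it where they are.

Things in the scene. Friction and masses are not known exactly. Their poses are not given: they have to be found in the camera images.
- easel: wooden box of the tilting drawing board, 160 (x) x 220 (y) x 50 (z) mm, screwed down, cannot move; origin at the centre of its underside, z up, yaw varies. Its -x side, towards the robot, carries a toothed steel wheel (100 mm across, 8 mm thick, in the plane x = -90 mm of this frame, centre at y = +60, z = 58 mm) fixed to the board, and the pawl above it.
- board_hinge (a point): fixed point on the board's hinge axis, half-way across the board. The axis runs along the easel's x, 58 mm above the bench and 60 mm to the +y side of the easel's origin.
- board (a joint): tilt of the drawing board in rad: 0 = flat on the box, starts at about 0.74 to 0.84 with the free edge raised. While the pawl is in the teeth the board cannot go below about 0.7. The hinge is stiff: with the pawl free the board stays where it is left and goes down under about 3 to 5 N on the push point. It can be lifted, but is not to be.
- board_push (a point): point on the upper face of the drawing board (wooden, 160 mm wide, 10 mm thick, with a sheet of paper), half-way across, 145 mm from the hinge axis and 25 mm from its free edge; moves with the board. At tilt t it is 145*cos(t) - 5*sin(t) mm from the axis towards the easel's -y, and 145*sin(t) + 5*cos(t) mm above the axis (63 mm above the bench when flat). Site axes: y along the board towards the hinge, z out of the upper face.
- pawl (a joint): angle of the pawl in rad: 0 = hooked into the wheel's teeth (start), about 0.1 = just clear of them, 0.35 = end stop. Grows as the thumb tab is pressed down; stiff, it stays where it is left (about 2.5 N on the tab moves it).
- pawl_tab (a point): centre of the upper face of the pawl's thumb tab, a ribbed level steel plate 30 x 32 mm at the +y end of the pawl, about 106 mm above the bench at the start, 90 mm from the easel's origin towards -x and 164 mm towards +y. The pawl's pivot is parallel to the hinge, 42 mm from the tab's centre towards the easel's -y; the tab goes down about 14 mm to the end stop.
- by_sanding_block: bystander, loose: dark sanding block, 37x63x26 mm; origin at the centre of its underside
- by_eraser_packet: bystander, loose: pale eraser packet, 22x75x12 mm, lying; origin at the centre of its underside
- by_smoother_3: bystander, loose: pear-handled smoothing iron, 30x131x30 mm, lying; origin at the centre of its underside
- by_ink_bottle: bystander, loose: white bottle with black cap, 49x49x87 mm, standing; origin at the centre of its underside
- by_box_small: bystander, loose: small wooden box, 75x98x37 mm; origin at the centre of its underside
- by_glue_bottle: bystander, loose: teal squeeze bottle with long nozzle, 60x60x130 mm, standing; origin at the centre of its underside

How it is judged:
By the outcome, as a careful person would: the job done as asked, in the order asked, and still so for the second after the job is handed in, with the robot touching nothing.
It also fails if it takes over 38 s, if anything falls off the work surface, if the arm or the gripper's body presses on something with over 40 N, if the wrist force passes 120 N, or if a joint passes its speed limit or range.

ROBOT

A 6-joint arm with a two-finger parallel gripper is mounted at the origin on a cart in front of the work surface, level with it; the furniture and walls round the work are solid. World frame = base frame: x ahead of the robot, y to its left, z up, the work surface at z = 0. Lengths are in m, angles in rad, forces in N, time in s.
With the tool pointing down it reaches from about 0.3 to 0.875 m from the base axis. Payload 6.4 kg.
Tool frame: the origin (TCP) lies between the finger pads; the fingertips stand 8 mm ahead of it and the grasp point (between the pads) lies 11 mm behind it (env.finger_overhang is the distance from the TCP to the fingertips, in m); z points along the fingers, y is the line along which they close (so a half turn about z gives the same grasp; the last joint's range is limited). The gripper opens to 85 mm and grips with 20 to 120 N. Pads are 22 mm wide; open, the fingers measure 114 mm over their backs; the gripper's body (76 mm by 85 mm) begins 54 mm behind the grasp point. The pads swing forward as they close: fully open they stand 13 mm farther back than shut.
Start: joints at [-1.489, 0.181, 1.607, -0, 1.354, -0.206], TCP at [0.163, -0.551, 0.239] pointing down, gripper open.
Joint ranges: [-2.99, 2.99], [-0.89, 2.07], [0.3, 2.58], [-1.14, 4.28], [0, 2.63], [-3.12, 3.12]. Speed limits (rad/s): [2.57, 2.57, 3.01, 3.14, 3.14, 3.14].

INTERFACE

Orientations are given as a rotation vector (axis times angle).
In Python, from rig import sense, imaging, job_done, env gives the robot as it stands.
- The arm moves only by the tool play_rows, never from a script. Its argument "series" is a list of rows, each an object of numbers: "tx", "ty", "tz": the shift along the tool's x, y, z in m; "wx", "wy", "wz": the turn, a rotation vector about the tool's x, y, z in degrees. In form: [{"tx": .., "ty": .., "tz": .., "wx": .., "wy": .., "wz": ..}, ...]. A call has 1 to 8 rows; each row is the pose to reach, as a shift and turn from the pose commanded when the call began, along the tool's axes at that moment; what a row does not reach only later rows make up. A row lasts 1/12 s, in which the tool goes at most 41.7 mm and 7.16 degrees, less where a joint would pass 70% of its speed; a pose out of reach is approached as far as the arm can. A call with a gripper value outside its range is refused whole. "hand" is the closure, from 0 (fully open) to 1 (shut), set as the call begins (left out, the last holds). The fingers move at their own pace and stop on an object; "grip_force" is the grip in N (left out, the last holds). Time passes only in rows, so rows that repeat a pose let the fingers close. It gives the time, the measured TCP pose, the force, the opening and the grip force at its end, in the units of the state.
- sense(): the state, without advancing time (a new reading comes with each control period).
- imaging.grab_frame(name): name is "scene" or "top"; returns a dict with "image" (384x512x3 uint8, red, green, blue), "camera_matrix" (3x3 intrinsics, pixels), "distortion" ([k1, k2, p1, p2, k3] as OpenCV has them; the pictures are not rectified), "R" (3x3) and "t" (3): a world point X has camera coordinates R X + t. Camera axes: x right, y down, z forward; pixel columns grow to the right and rows downward; lengths in m; the calibration is good to about 2 mm. A picture is of the moment at which its call begins. There is no depth.
- job_done(): hands the job in; it is judged then, once.
Trained networks look in a picture, given as the dict that the camera call returned (one of the last four; its "shot" number tells which), for a name from the list of things; names that differ only in an ending like _2 or _b are one class to them, and where a whole thing is asked for, a point or a joint stands for the part that bears it (a point fixed in the world has none). Each returns a list of dicts, best first, with "p" (0 to 1); they miss things now and then, are a little off and sometimes report something else, mostly with a low value. They report only what shows in the picture. A call takes as long as a camera call.
- imaging.spot_in(picture, thing): "pixel" ([row, column] in pixels, amid what is visible of it).
The state is a dict: "time": time; "joint_positions": joint angles; "qvel": joint speeds; "tau": joint torques, N m; "position": TCP position; "eef_rot": TCP orientation; "ft_force": force on the tool from outside, world axes, zero at the start; "torque": the same for the moment, N m; "finger_gap": finger opening in m; "grasp_force": force on a finger pad.
Only numpy, scipy, OpenCV 4.12 (cv2) and the standard library are available. Lean on these libraries where they do the work, as an engineer would, in place of code of your own. Each camera call takes 0.05 s, during which the arm holds its last target. There are 200 camera calls.

## Working session

There is one attempt and no reset: what is moved stays moved. The work goes in short steps, Python scripts to look and compute and a tool call to move; the robot and the scene stay as the last step left them, time stands still between calls to the robot, and variables do not carry over. Pictures are saved under pics/ and viewed, at most 10 in all, crops included, and the job is handed in when it is done.

Besides the shell and the picture viewer there is one more tool, called after "Emit:" by a JSON object that holds its "api" and its "payload", one argument or row to a line. play_rows: Moves the arm, as the interface text tells. Its arguments: {"type":"object","properties":{"series":{"type":"array","items":{"type":"object","properties":{"tx":{"type":"number"},"ty":{"type":"number"},"tz":{"type":"number"},"wx":{"type":"number"},"wy":{"type":"number"},"wz":{"type":"number"}}}},"hand":{"type":"number"},"grip_force":{"type":"number"}},"required":["series"]}

```bash
mkdir -p pics
python3 - <<'E'
from rig import sense, imaging, env
import cv2
print({k:v for k,v in sense().items()}); print(env.finger_overhang)
for n in ("scene","top"):
    f=imaging.grab_frame(n)
    cv2.imwrite(f"pics/{n}1.png",f["image"][:,:,::-1])
    print(n,f["camera_matrix"].tolist(),f["distortion"],f["R"].tolist(),f["t"])
    for t in ("easel","board","board_push","pawl","pawl_tab","by_ink_bottle","by_glue_bottle","by_box_small","by_sanding_block","by_eraser_packet","by_smoother_3"):
        print(t,[(d["pixel"],round(d["p"],2)) for d in imaging.spot_in(f,t)[:2]])
E
```

```text
{'time': 0.0, 'joint_positions': array([-1.48928948e+00,  1.81525162e-01,  1.60804491e+00, -4.28804186e-05,
        1.35379941e+00, -2.06305991e-01]), 'qvel': array([-1.65083422e-03,  3.53979336e-05,  8.26832396e-04, -5.31019469e-04,
       -9.99281144e-04, -1.86869126e-03]), 'tau': array([-1.36809426e-04, -4.44873655e+01, -3.51342165e+01, -3.00926122e-04,
        9.02534433e-03,  1.01703998e-05]), 'position': array([ 0.16317131, -0.55077967,  0.23837524]), 'eef_rot': array([-3.10735933e+00, -4.50296252e-01, -1.08349387e-04]), 'ft_force': array([-0.48121988, -0.00843379,  1.05704038]), 'torque': array([ 0.05961652,  0.04400335, -0.00550041]), 'grasp_force': 0.0, 'finger_gap': 0.08549785178888633}
0.008
scene [[496.85302783046274, 0.0, 258.66990692669697], [0.0, 496.85302783046274, 198.43940287280074], [0.0, 0.0, 1.0]] [-0.1416644  0.         0.         0.         0.       ] [[-0.8188215210625958, -0.5740476439156441, 0.0007868669739444186], [-0.29280495001705864, 0.41647716392376843, -0.8607043819892648], [0.4937576104631144, -0.7049936697906671, -0.5091044565360265]] [0.5335233  0.1
[... 583 characters left out ...]
  0.         0.         0.        ] [[0.0019284836358588208, -0.9999785747014562, 0.00625548470624497], [-0.9900048019942096, -0.0027913289296058906, -0.14100603005266366], [0.1410204700718026, -0.005921032076469877, -0.9899889738779303]] [0.12356541 0.56401652 0.84673744]
easel []
board [([177.9, 253.2], 0.76), ([215.7, 330.7], 0.74)]
board_push [([172.4, 254.2], 0.79), ([187.9, 171.0], 0.32)]
pawl [([224.5, 202.8], 0.82)]
pawl_tab [([227.7, 196.5], 0.8)]
by_ink_bottle [([188.7, 171.1], 0.65)]
by_glue_bottle [([221.1, 142.8], 0.59)]
by_box_small [([135.5, 322.6], 0.92)]
by_sanding_block [([255.2, 250.4], 0.65)]
by_eraser_packet [([247.6, 281.1], 0.57)]
by_smoother_3 [([216.6, 330.8], 0.76)]
```

Run:
```python
import cv2
a=cv2.imread("pics/top1.png");b=cv2.imread("pics/scene1.png")
cv2.imwrite("pics/top1c.png",cv2.resize(a[110:290,120:360],None,fx=3.3,fy=3.3,interpolation=2))
cv2.imwrite("pics/scene1c.png",cv2.resize(b[120:310,150:390],None,fx=3.15,fy=3.15,interpolation=2))
```

```text
(no output)
```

View pics/top1c.png

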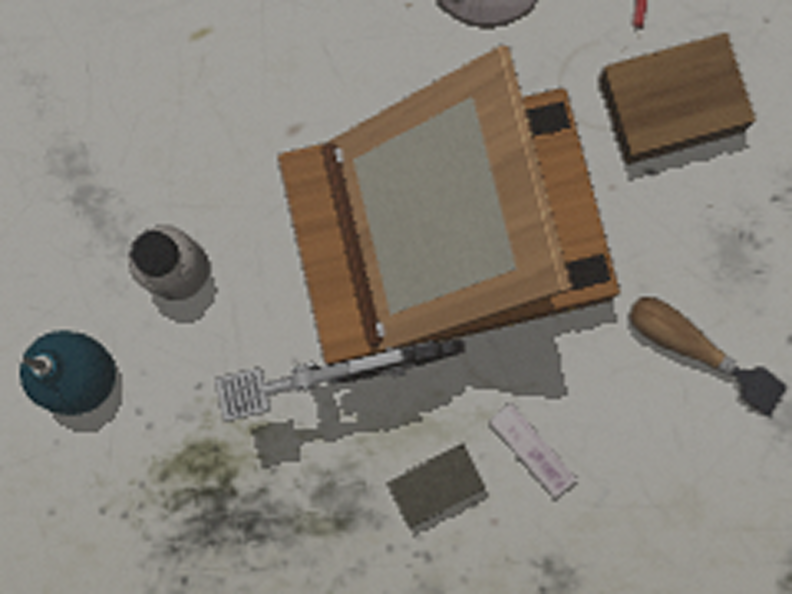

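View pics/scene1c.png

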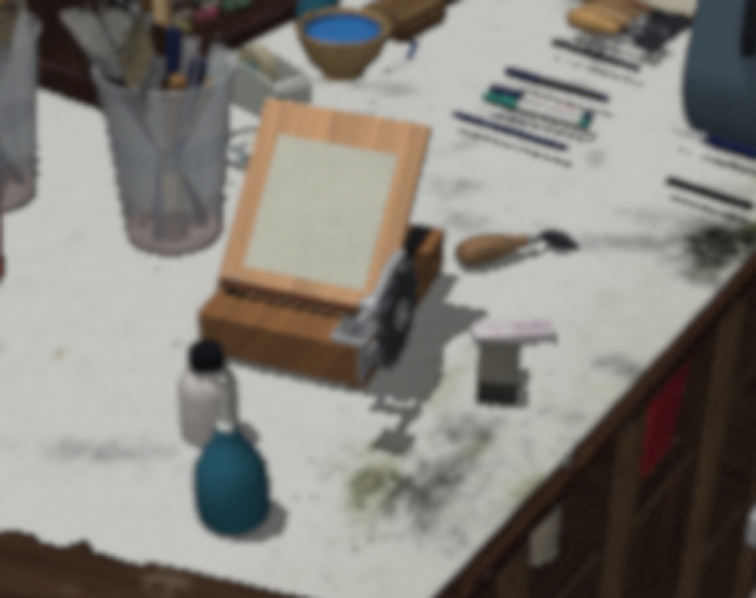

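The top crop shows the ribbed tab at about pixel (229, 194), the box-top corners at about (157, 205), (220, 218), (199, 307) and (137, 292), and the free edge from (124, 273) to (198, 292). The glue and ink bottles stand left of the tab, with space between. The scene view agrees. Next I fit the easel pose.

```bash
cat > h.py <<'E'
import numpy as np, cv2
from scipy.optimize import least_squares
def proj(f,P):
    return cv2.projectPoints(np.array(P,float).reshape(-1,1,3),cv2.Rodrigues(f["R"])[0],f["t"],f["camera_matrix"],np.array(f["distortion"]))[0].reshape(-1,2)
def E(q,P):
    c,s=np.cos(q[2]),np.sin(q[2]); P=np.atleast_2d(P)
    return np.c_[q[0]+c*P[:,0]-s*P[:,1],q[1]+s*P[:,0]+c*P[:,1],P[:,2]]
def bp(x,r,h,t): return [x,.06-(r*np.cos(t)-h*np.sin(t)),.058+r*np.sin(t)+h*np.cos(t)]
def ray(f,px,z):
    u=cv2.undistortPoints(np.array([[px]],float),f["camera_matrix"],np.array(f["distortion"]))[0,0]
    d=f["R"].T@np.array([*u,1]);o=-f["R"].T@f["t"];return o+d*(z-o[2])/d[2]
E
python3 - <<'E'
from h import *
from rig import imaging
f=imaging.grab_frame("top");g=imaging.grab_frame("scene")
c=lambda x,y:(120+x/3.3,110+y/3.3)
s=lambda x,y:(150+x/3.15,120+y/3.15)
box=[c(280,155),c(325,362),c(617,295),c(566,90),c(243,393),c(503,47),c(568,290)]
sc=[s(204,310),s(362,384),s(345,330),s(268,98),s(430,127)]
def pts(q):
    t=q[3]
    return E(q,[[.08,.11,.05],[-.08,.11,.05],[-.08,-.11,.05],[.08,-.11,.05],[-.09,.164,.106],bp(.08,.17,5e-3,t),bp(-.08,.17,5e-3,t)])
def pts2(q):
    t=q[3]
    return E(q,[[.08,.11,.05],[-.08,.11,.05],[-.09,.164,.106],bp(.08,.17,5e-3,t),bp(-.08,.17,5e-3,t)])
R=lambda q:np.r_[(proj(f,pts(q))-box).ravel(),(proj(g,pts2(q))-sc).ravel()]
r=least_squares(R,[.55,0,.2,.78],loss="soft_l1");q=r.x
print(q);print(R(q).reshape(-1,2).round(1).tolist())
np.save("q.npy",q)
print("tab",E(q,[-.09,.164,.106]),"push",E(q,bp(0,.145,.005,q[3])),"flat",E(q,bp(0,.145,.005,0)), "hinge",E(q,[0,.06,.058]))
print("glue",ray(f,(142.8,221.1),.06),"ink",ray(f,(171.1,188.7),.045))
E
```

```text
[0.59086318 0.11315735 0.22955219 0.81417577]
[[-0.9, -0.9], [-0.5, 0.8], [1.2, 0.3], [0.5, -0.9], [-0.7, -0.0], [0.6, -0.5], [-0.5, 0.6], [-3.1, 0.3], [0.5, -11.0], [2.0, -0.1], [-0.4, 0.1], [0.4, 0.0]]
tab [[0.46590722 0.25237663 0.106     ]] push [[0.59903238 0.07819706 0.16687055]] flat [[0.6102042  0.03038703 0.063     ]] hinge [[0.57721069 0.17158345 0.058     ]]
glue [0.48571723 0.37636525 0.06      ] ink [0.56435838 0.31631472 0.045     ]
```

Emit:
{"api": "play_rows", "payload": {
  "series": [
    {"tx": 0.519, "ty": -0.687, "tz": 0, "wz": 3.3},
    {"tx": 0.519, "ty": -0.687, "tz": 0, "wz": 3.3},
    {"tx": 0.519, "ty": -0.687, "tz": 0, "wz": 3.3},
    {"tx": 0.519, "ty": -0.687, "tz": 0, "wz": 3.3},
    {"tx": 0.519, "ty": -0.687, "tz": 0, "wz": 3.3},
    {"tx": 0.519, "ty": -0.687, "tz": 0, "wz": 3.3},
    {"tx": 0.519, "ty": -0.687, "tz": 0, "wz": 3.3},
    {"tx": 0.519, "ty": -0.687, "tz": 0, "wz": 3.3}
  ],
  "hand": 1
}}

```text
invalid input
```

Emit:
{"api": "play_rows", "payload": {
  "series": [
    {"tx": 0.519, "ty": -0.687, "tz": 0, "wx": 0, "wy": 0, "wz": 3.3},
    {"tx": 0.519, "ty": -0.687, "tz": 0, "wx": 0, "wy": 0, "wz": 3.3},
    {"tx": 0.519, "ty": -0.687, "tz": 0, "wx": 0, "wy": 0, "wz": 3.3},
    {"tx": 0.519, "ty": -0.687, "tz": 0, "wx": 0, "wy": 0, "wz": 3.3},
    {"tx": 0.519, "ty": -0.687, "tz": 0, "wx": 0, "wy": 0, "wz": 3.3},
    {"tx": 0.519, "ty": -0.687, "tz": 0, "wx": 0, "wy": 0, "wz": 3.3},
    {"tx": 0.519, "ty": -0.687, "tz": 0, "wx": 0, "wy": 0, "wz": 3.3},
    {"tx": 0.519, "ty": -0.687, "tz": 0, "wx": 0, "wy": 0, "wz": 3.3}
  ],
  "hand": 1
}}

```text
time: 1.97
position: [0.2806, -0.2375, 0.2394]
eef_rot: [3.12, 0.359, 0.001]
ft_force: [0.2, -0.5, -0.4]
finger_gap: -0.0002
grasp_force: 0.0
```

Emit:
{"api": "play_rows", "payload": {
  "series": [
    {"tx": 0.29, "ty": -0.437, "tz": 0, "wx": 0, "wy": 0, "wz": 0},
    {"tx": 0.29, "ty": -0.437, "tz": 0, "wx": 0, "wy": 0, "wz": 0},
    {"tx": 0.29, "ty": -0.437, "tz": 0, "wx": 0, "wy": 0, "wz": 0},
    {"tx": 0.29, "ty": -0.437, "tz": 0, "wx": 0, "wy": 0, "wz": 0},
    {"tx": 0.29, "ty": -0.437, "tz": 0, "wx": 0, "wy": 0, "wz": 0},
    {"tx": 0.29, "ty": -0.437, "tz": 0, "wx": 0, "wy": 0, "wz": 0},
    {"tx": 0.29, "ty": -0.437, "tz": 0, "wx": 0, "wy": 0, "wz": 0},
    {"tx": 0.29, "ty": -0.437, "tz": 0, "wx": 0, "wy": 0, "wz": 0}
  ]
}}

```text
time: 2.63
position: [0.3969, 0.0755, 0.2398]
eef_rot: [3.12, 0.361, 0.003]
ft_force: [0.9, -1.0, -0.6]
finger_gap: 0.0
grasp_force: 0.0
```

Emit:
{"api": "play_rows", "payload": {
  "series": [
    {"tx": 0.104, "ty": -0.155, "tz": 0, "wx": 0, "wy": 0, "wz": 0},
    {"tx": 0.104, "ty": -0.155, "tz": 0, "wx": 0, "wy": 0, "wz": 0},
    {"tx": 0.104, "ty": -0.155, "tz": 0, "wx": 0, "wy": 0, "wz": 0},
    {"tx": 0.104, "ty": -0.155, "tz": 0, "wx": 0, "wy": 0, "wz": 0},
    {"tx": 0.104, "ty": -0.155, "tz": 0, "wx": 0, "wy": 0, "wz": 0},
    {"tx": 0.104, "ty": -0.155, "tz": 0.06, "wx": 0, "wy": 0, "wz": 0},
    {"tx": 0.104, "ty": -0.155, "tz": 0.06, "wx": 0, "wy": 0, "wz": 0},
    {"tx": 0.104, "ty": -0.155, "tz": 0.06, "wx": 0, "wy": 0, "wz": 0}
  ]
}}

```text
time: 3.3
position: [0.4591, 0.2475, 0.1745]
eef_rot: [3.119, 0.362, -0.014]
ft_force: [-1.5, 0.0, -0.3]
finger_gap: -0.0003
grasp_force: 0.0
```

Run:
```python
from rig import imaging,sense
from h import *
f=imaging.grab_frame("top");g=imaging.grab_frame("scene")
s=sense();p=s["position"];q=np.load("q.npy");print(s["time"],p)
tip=p+[0,0,-.008]
A=[]
for im,o in ((f,(150,180)),(g,(220,170))):
    i=im["image"][:,:,::-1].copy()
    A.append(cv2.resize(i[o[1]:o[1]+90,o[0]:o[0]+90],(400,400),interpolation=cv2.INTER_CUBIC))
    print([((x-np.array(o))*400/90).round() for x in proj(im,[tip,[p[0],p[1],.106],E(q,[-.09,.164,.106])[0]])])
cv2.imwrite("pics/a.png",np.hstack(A))
```

```text
3.4 [0.46206531 0.24774609 0.17920916]
[array([179., 222.]), array([200., 226.]), array([191., 218.])]
[array([196., 143.]), array([195., 241.]), array([185., 243.])]
```

View pics/a.png

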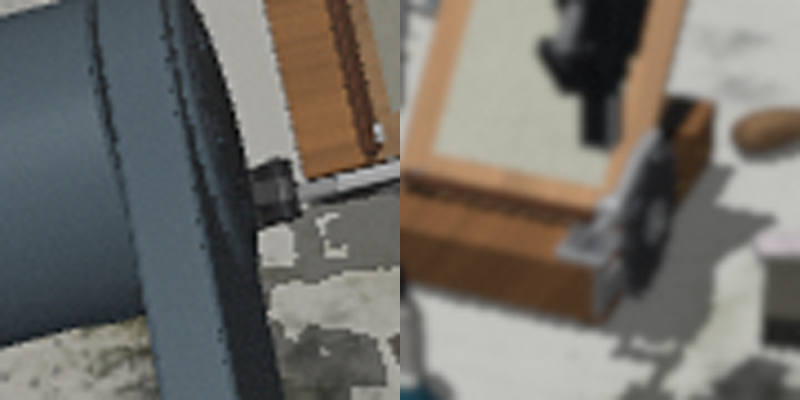

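The right half shows the tip at crop (196, 143) as predicted, and the tab at about (190, 240), a few mm off the tip's drop line (195, 241). I correct slightly and go down to just above it.

Emit:
{"api": "play_rows", "payload": {
  "series": [
    {"tx": 0.004, "ty": -0.005, "tz": 0, "wx": 0, "wy": 0, "wz": 0},
    {"tx": 0.004, "ty": -0.005, "tz": 0.03, "wx": 0, "wy": 0, "wz": 0},
    {"tx": 0.004, "ty": -0.005, "tz": 0.056, "wx": 0, "wy": 0, "wz": 0},
    {"tx": 0.004, "ty": -0.005, "tz": 0.056, "wx": 0, "wy": 0, "wz": 0},
    {"tx": 0.004, "ty": -0.005, "tz": 0.06, "wx": 0, "wy": 0, "wz": 0},
    {"tx": 0.004, "ty": -0.005, "tz": 0.062, "wx": 0, "wy": 0, "wz": 0}
  ]
}}

```text
time: 3.9
position: [0.4667, 0.254, 0.1192]
eef_rot: [-3.12, -0.36, -0.005]
ft_force: [-0.4, 0.4, 0.8]
finger_gap: -0.0001
grasp_force: 0.0
```

Run:
```python
from rig import imaging,sense
from h import *
g=imaging.grab_frame("scene")
s=sense();print(s["time"],s["position"],s["ft_force"])
cv2.imwrite("pics/b.png",cv2.resize(g["image"][180:260,220:310,::-1],(720,600),interpolation=cv2.INTER_CUBIC))
```

```text
3.95 [0.46648075 0.25392633 0.1189806 ] [-0.65008001 -1.17698244 -0.21053028]
```

View pics/b.png

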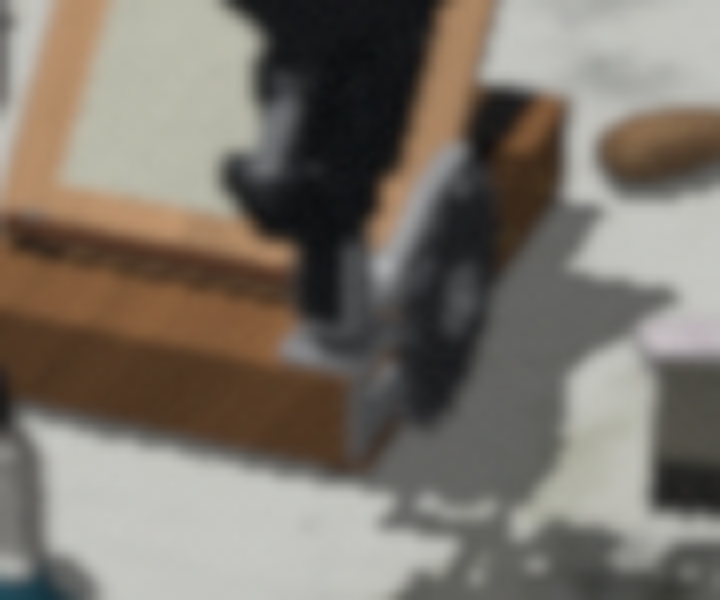

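The picture shows the tip at about (330, 335), just over the tab (280–390, 310–370). Pressing now.

Emit:
{"api": "play_rows", "payload": {
  "series": [
    {"tx": -0.001, "ty": -0.004, "tz": 0, "wx": 0, "wy": 0, "wz": 0},
    {"tx": -0.001, "ty": -0.004, "tz": 0.003, "wx": 0, "wy": 0, "wz": 0},
    {"tx": -0.001, "ty": -0.004, "tz": 0.005, "wx": 0, "wy": 0, "wz": 0},
    {"tx": -0.001, "ty": -0.004, "tz": 0.007, "wx": 0, "wy": 0, "wz": 0},
    {"tx": -0.001, "ty": -0.004, "tz": 0.009, "wx": 0, "wy": 0, "wz": 0},
    {"tx": -0.001, "ty": -0.004, "tz": 0.011, "wx": 0, "wy": 0, "wz": 0},
    {"tx": -0.001, "ty": -0.004, "tz": 0.011, "wx": 0, "wy": 0, "wz": 0},
    {"tx": -0.001, "ty": -0.004, "tz": 0.011, "wx": 0, "wy": 0, "wz": 0}
  ]
}}

```text
time: 4.62
position: [0.4633, 0.2572, 0.1062]
eef_rot: [3.121, 0.361, -0.0]
ft_force: [1.0, 1.0, 1.1]
finger_gap: 0.0002
grasp_force: 0.9
```

Emit:
{"api": "play_rows", "payload": {
  "series": [
    {"tx": 0.001, "ty": 0, "tz": 0.002, "wx": 0, "wy": 0, "wz": 0},
    {"tx": 0.001, "ty": 0, "tz": 0.004, "wx": 0, "wy": 0, "wz": 0},
    {"tx": 0.001, "ty": 0, "tz": 0.005, "wx": 0, "wy": 0, "wz": 0},
    {"tx": 0.001, "ty": 0, "tz": 0.006, "wx": 0, "wy": 0, "wz": 0}
  ]
}}

```text
time: 4.95
position: [0.4641, 0.2572, 0.1]
eef_rot: [3.12, 0.361, -0.001]
ft_force: [-0.4, -0.5, 2.6]
finger_gap: 0.0002
grasp_force: 1.2
```

Emit:
{"api": "play_rows", "payload": {
  "series": [
    {"tx": 0, "ty": 0, "tz": 0.001, "wx": 0, "wy": 0, "wz": 0},
    {"tx": 0, "ty": 0, "tz": 0.002, "wx": 0, "wy": 0, "wz": 0},
    {"tx": 0, "ty": 0, "tz": 0.003, "wx": 0, "wy": 0, "wz": 0},
    {"tx": 0, "ty": 0, "tz": 0.003, "wx": 0, "wy": 0, "wz": 0}
  ]
}}

```text
time: 5.28
position: [0.4645, 0.2573, 0.0986]
eef_rot: [3.12, 0.361, 0.0]
ft_force: [-5.1, -3.1, 13.4]
finger_gap: 0.0001
grasp_force: 6.2
```

Emit:
{"api": "play_rows", "payload": {
  "series": [
    {"tx": 0, "ty": 0, "tz": 0.001, "wx": 0, "wy": 0, "wz": 0},
    {"tx": 0, "ty": 0, "tz": 0.001, "wx": 0, "wy": 0, "wz": 0}
  ]
}}

```text
time: 5.45
position: [0.4646, 0.2573, 0.0984]
eef_rot: [3.12, 0.361, 0.001]
ft_force: [-7.3, -5.0, 19.6]
finger_gap: 0.0003
grasp_force: 9.1
```

The end stop is reached: force jumps with no further motion. I retreat and look.

Emit:
{"api": "play_rows", "payload": {
  "series": [
    {"tx": 0, "ty": 0, "tz": -0.03, "wx": 0, "wy": 0, "wz": 0},
    {"tx": 0, "ty": 0, "tz": -0.07, "wx": 0, "wy": 0, "wz": 0},
    {"tx": 0, "ty": 0, "tz": -0.11, "wx": 0, "wy": 0, "wz": 0},
    {"tx": 0, "ty": 0, "tz": -0.15, "wx": 0, "wy": 0, "wz": 0},
    {"tx": 0.04, "ty": 0.04, "tz": -0.15, "wx": 0, "wy": 0, "wz": 0},
    {"tx": 0.06, "ty": 0.08, "tz": -0.15, "wx": 0, "wy": 0, "wz": 0},
    {"tx": 0.09, "ty": 0.12, "tz": -0.15, "wx": 0, "wy": 0, "wz": 0},
    {"tx": 0.09, "ty": 0.15, "tz": -0.15, "wx": 0, "wy": 0, "wz": 0}
  ]
}}

```text
time: 6.12
position: [0.5824, 0.1415, 0.2463]
eef_rot: [-3.12, -0.363, -0.002]
ft_force: [0.9, 0.1, -0.5]
finger_gap: 0.0002
grasp_force: 0.0
```

Run:
```python
from rig import imaging,sense
from h import *
g=imaging.grab_frame("scene")
s=sense();p=s["position"];print(s["time"],p,s["ft_force"],s["eef_rot"])
cv2.imwrite("pics/c.png",cv2.resize(g["image"][150:260,210:330,::-1],(654,600),interpolation=cv2.INTER_CUBIC))
q=np.load("q.npy");c,sn=np.cos(q[2]),np.sin(q[2])
for t in (q[3]+.1,q[3],.65,.5,.35,.2,.1,.0,-.03):
    b=np.array(bp(0,.150,.005,t))+[0,.014,.008]
    d=E(q,b)[0]-p
    print(round(t,2),(np.array([c*d[0]+sn*d[1],sn*d[0]-c*d[1],-d[2]])*1000).round(1))
```

```text
6.1667 [0.58526775 0.1338174  0.24591631] [ 1.30261992 -5.35673758  0.48769354] [3.11727169 0.35414126 0.00350153]
0.91 [ 0.7 35.  58.1]
0.81 [ 0.7 46.7 67.4]
0.65 [ 0.7 63.8 85.2]
0.5 [  0.7  76.6 103.6]
0.35 [  0.7  86.6 123.8]
0.2 [  0.7  93.4 145.2]
0.1 [  0.7  96.1 160. ]
0.0 [  0.7  97.4 174.9]
-0.03 [  0.7  97.5 179.4]
```

View pics/c.png

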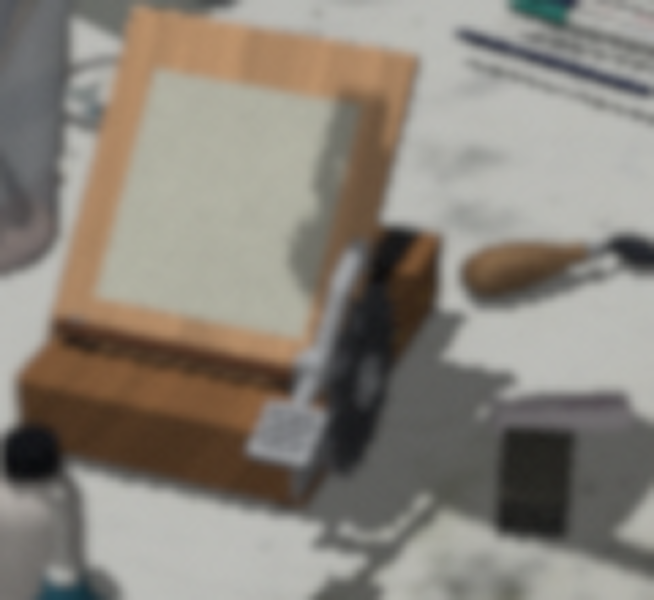

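The tab now slopes down at about (285, 430) and the pawl's nose stands clear at (355, 250); the neighbours are in place. Next I push the board along its arc.

Emit:
{"api": "play_rows", "payload": {
  "series": [
    {"tx": 0, "ty": 0.03, "tz": 0.01, "wx": 0, "wy": 0, "wz": 0},
    {"tx": 0, "ty": 0.034, "tz": 0.04, "wx": 0, "wy": 0, "wz": 0},
    {"tx": 0, "ty": 0.034, "tz": 0.056, "wx": 0, "wy": 0, "wz": 0},
    {"tx": 0, "ty": 0.04, "tz": 0.062, "wx": 0, "wy": 0, "wz": 0},
    {"tx": 0, "ty": 0.044, "tz": 0.067, "wx": 0, "wy": 0, "wz": 0},
    {"tx": 0, "ty": 0.048, "tz": 0.071, "wx": 0, "wy": 0, "wz": 0},
    {"tx": 0, "ty": 0.052, "tz": 0.075, "wx": 0, "wy": 0, "wz": 0},
    {"tx": 0, "ty": 0.052, "tz": 0.075, "wx": 0, "wy": 0, "wz": 0}
  ]
}}

```text
time: 6.83
position: [0.593, 0.0908, 0.1717]
eef_rot: [3.121, 0.36, 0.002]
ft_force: [1.1, 0.3, -0.0]
finger_gap: 0.0003
grasp_force: 0.0
```

Emit:
{"api": "play_rows", "payload": {
  "series": [
    {"tx": 0, "ty": 0.004, "tz": 0.004, "wx": 0, "wy": 0, "wz": 0},
    {"tx": 0, "ty": 0.007, "tz": 0.009, "wx": 0, "wy": 0, "wz": 0},
    {"tx": 0, "ty": 0.011, "tz": 0.013, "wx": 0, "wy": 0, "wz": 0},
    {"tx": 0, "ty": 0.014, "tz": 0.018, "wx": 0, "wy": 0, "wz": 0},
    {"tx": 0, "ty": 0.018, "tz": 0.023, "wx": 0, "wy": 0, "wz": 0},
    {"tx": 0, "ty": 0.021, "tz": 0.028, "wx": 0, "wy": 0, "wz": 0}
  ]
}}

```text
time: 7.33
position: [0.5986, 0.0703, 0.1448]
eef_rot: [3.12, 0.361, 0.006]
ft_force: [-0.5, -0.5, 5.0]
finger_gap: -0.0
grasp_force: 2.2
```

Board is moving at about 5 N and below the catch angle, so the pawl is free. Continuing.

Emit:
{"api": "play_rows", "payload": {
  "series": [
    {"tx": 0, "ty": 0.004, "tz": 0.007, "wx": 0, "wy": 0, "wz": 0},
    {"tx": 0, "ty": 0.007, "tz": 0.014, "wx": 0, "wy": 0, "wz": 0},
    {"tx": 0, "ty": 0.01, "tz": 0.021, "wx": 0, "wy": 0, "wz": 0},
    {"tx": 0, "ty": 0.013, "tz": 0.028, "wx": 0, "wy": 0, "wz": 0},
    {"tx": 0, "ty": 0.015, "tz": 0.035, "wx": 0, "wy": 0, "wz": 0},
    {"tx": 0, "ty": 0.017, "tz": 0.042, "wx": 0, "wy": 0, "wz": 0},
    {"tx": 0, "ty": 0.019, "tz": 0.05, "wx": 0, "wy": 0, "wz": 0},
    {"tx": 0, "ty": 0.02, "tz": 0.058, "wx": 0, "wy": 0, "wz": 0}
  ]
}}

```text
time: 8.0
position: [0.6036, 0.0502, 0.0867]
eef_rot: [3.119, 0.361, 0.006]
ft_force: [0.3, -2.7, 5.2]
finger_gap: 0.0002
grasp_force: 2.3
```

Flat is expected at TCP z about 0.071, so I go down slowly.

Emit:
{"api": "play_rows", "payload": {
  "series": [
    {"tx": 0, "ty": 0, "tz": 0.004, "wx": 0, "wy": 0, "wz": 0},
    {"tx": 0, "ty": 0.001, "tz": 0.008, "wx": 0, "wy": 0, "wz": 0},
    {"tx": 0, "ty": 0.001, "tz": 0.011, "wx": 0, "wy": 0, "wz": 0},
    {"tx": 0, "ty": 0.001, "tz": 0.013, "wx": 0, "wy": 0, "wz": 0},
    {"tx": 0, "ty": 0.001, "tz": 0.014, "wx": 0, "wy": 0, "wz": 0},
    {"tx": 0, "ty": 0.001, "tz": 0.015, "wx": 0, "wy": 0, "wz": 0},
    {"tx": 0, "ty": 0.001, "tz": 0.015, "wx": 0, "wy": 0, "wz": 0}
  ]
}}

```text
time: 8.58
position: [0.6022, 0.0504, 0.071]
eef_rot: [3.12, 0.361, 0.001]
ft_force: [0.3, -1.8, 6.3]
finger_gap: -0.0001
grasp_force: 3.4
```

Emit:
{"api": "play_rows", "payload": {
  "series": [
    {"tx": 0, "ty": 0, "tz": 0.001, "wx": 0, "wy": 0, "wz": 0},
    {"tx": 0, "ty": 0, "tz": 0.002, "wx": 0, "wy": 0, "wz": 0},
    {"tx": 0, "ty": 0, "tz": 0.002, "wx": 0, "wy": 0, "wz": 0}
  ]
}}

```text
time: 8.83
position: [0.6023, 0.0503, 0.0709]
eef_rot: [3.12, 0.362, 0.001]
ft_force: [-6.8, -2.0, 20.1]
finger_gap: 0.0002
grasp_force: 10.0
```

The board is seated on the box: 20 N and no further motion. I go straight up and check.

Emit:
{"api": "play_rows", "payload": {
  "series": [
    {"tx": 0, "ty": 0, "tz": -0.01, "wx": 0, "wy": 0, "wz": 0},
    {"tx": 0, "ty": 0, "tz": -0.04, "wx": 0, "wy": 0, "wz": 0},
    {"tx": 0, "ty": 0, "tz": -0.08, "wx": 0, "wy": 0, "wz": 0},
    {"tx": 0, "ty": 0, "tz": -0.12, "wx": 0, "wy": 0, "wz": 0},
    {"tx": 0, "ty": 0, "tz": -0.16, "wx": 0, "wy": 0, "wz": 0},
    {"tx": 0, "ty": 0, "tz": -0.17, "wx": 0, "wy": 0, "wz": 0},
    {"tx": 0, "ty": 0, "tz": -0.17, "wx": 0, "wy": 0, "wz": 0},
    {"tx": 0, "ty": 0, "tz": -0.17, "wx": 0, "wy": 0, "wz": 0}
  ]
}}

```text
time: 9.5
position: [0.6015, 0.0508, 0.2381]
eef_rot: [-3.12, -0.361, 0.0]
ft_force: [-1.1, -0.1, -1.0]
finger_gap: -0.0002
grasp_force: 0.0
```

Run:
```python
from rig import imaging,sense
from h import *
g=imaging.grab_frame("scene")
s=sense();print(s["time"],s["position"],s["ft_force"])
cv2.imwrite("pics/d.png",cv2.resize(g["image"][120:310,150:390,::-1],None,fx=3.15,fy=3.15,interpolation=cv2.INTER_CUBIC))
```

```text
9.55 [0.60074531 0.05074524 0.23657836] [-0.54537651 -0.08385159 -0.47456753]
```

View pics/d.png

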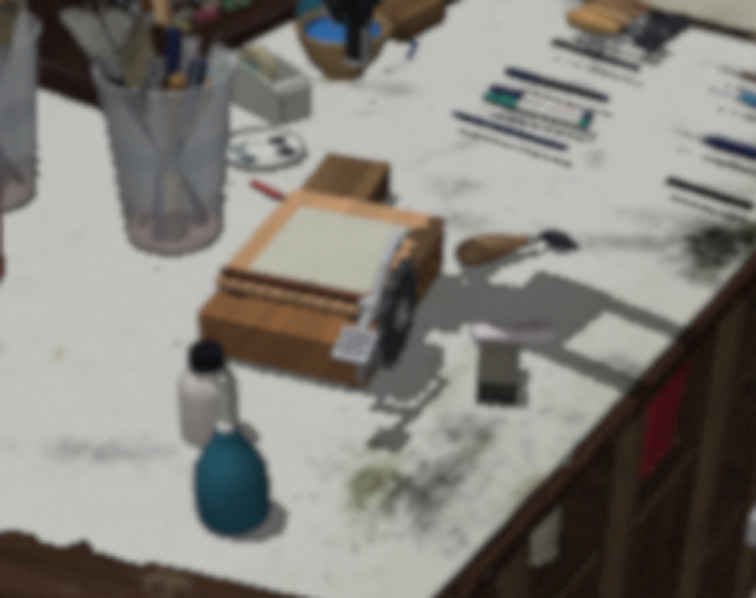

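The board lies flat on its box (around (330, 245)), the tab is still down at (355, 342), and every other object is where it was.

```bash
python3 -c "
from rig import job_done
print(job_done())"
```

```text
the job is handed in; nothing more can be done
None
```

I pressed the pawl's tab down to its end stop and pushed the board flat onto its box; the last picture shows the pawl still clear and nothing else moved, and I handed the job in at about 9.6 s.

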